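# Pack the dowel pots into one another

## Task

Pack away the three empty white dowel pots: slide the divider board up out of its slots in the largest pot and stand it in the grey divider bin in the free space beside the spare one, then take the middle and the small pot off the sloping rack and nest all three in size order, each upright and flat on the floor of the next larger one, the largest staying upright on the table. Set the pots down inside one another rather than dropping them, leave everything else on the table where it stands, and end with everything let go and at rest.

Things in the scene. Friction and masses are not known exactly. Their poses are not given: they have to be found in the camera images.
- pot_large: Largest pot, loose, upright on the table, left or right: white plastic, round, straight-sided, outer diameter 190 mm, height 75, wall and floor 8, 0.5 kg. Origin: centre of underside; z up. Inside, at its +x and -x, a slot for the divider: a pair of upright ribs 5 mm thick with an 11 mm gap, reaching inwards to 74 mm from the axis, tops 66 mm above the underside.
- divider: Divider board, loose: pale wood, 166 mm long (its x), 8 thick (its y), 115 tall (its z), 0.11 kg. Origin: centre of its lower long edge. At first upright across the largest pot, standing on its floor, ends in the slots with 1.5 mm play each side, upper edge 48 mm above the pot's rim; slides straight up.
- pot_middle: Middle pot, loose: like the largest but plain inside, outer diameter 124 mm, height 75, wall and floor 8, about 0.25 kg. Origin: centre of its underside; z along its axis. At first it stands on the sloping rack, its axis leaning 26 degrees.
- pot_small: Small pot, loose: like the middle one, outer diameter 64 mm, height 75, wall and floor 8, about 0.1 kg. Origin: centre of its underside; z along its axis. At first it stands on the rack left or right of the middle pot, its axis leaning 26 degrees.
- rack: Sloping parts rack, fixed, left or right on the table: steel tray 300 mm wide (its y), 180 mm along the slope, rising 26 degrees towards its +x from 30 mm (low edge, robot side) to 110 mm above the table, 16 mm rim all round, tube frame. Origin: centre of its foot on the table.
- divider_bin: Divider bin, fixed: grey open-topped box 212 mm long (its x), 82 wide (its y), 88 tall, walls and floor 6. Origin: centre of underside. A spare divider of the same size is fixed upright inside, faces at y = +26 and +34 mm, top 121 mm above the underside; the free space runs from y = -35 to +26 mm.
- glue_bottle: Bystander, loose: yellow bottle, diameter 54 mm, 165 mm tall, standing near the robot between pot and rack. Origin: centre of its underside.
- clamp_foot: Bystander, loose: clamp foot, white round pad of diameter 72 mm with a black star knob and a screw, 125 mm tall. Origin: centre of its underside.
- dowel_carton: Bystander, loose: closed cardboard carton 75 x 110 x 60 mm. Origin: centre of its underside.
- wrench: Bystander, loose: steel spanner lying flat, 180 mm long. Origin: on its underside.
- spray_can: Bystander, loose: grey can, diameter 60 mm, 160 mm tall, standing behind the bin. Origin: centre of its underside.
- panel_offcut: Bystander, loose: white-faced chipboard offcut 130 x 100 x 18 mm lying flat, two dowels in one edge. Origin: centre of its underside.
Things that resemble listed ones, but are neither listed nor needed, are in the scene too. Of the things shaped like the divider, the wood one is meant.

How it is judged:
At the end, for the whole second after the job is handed in: Middle pot flat on the floor of the largest, small pot flat on the floor of the middle one (undersides 3-14 mm above, within 0.06 rad of upright); largest upright on the table; divider on its long edge in the bin, within 30 mm of its middle lengthways, leaning under 0.75 rad; all at rest (0.02 m/s) (horizontal distance between pot_middle and pot_large below 0.035 m and z of pot_middle in the frame of pot_large between 0.003 and 0.014 m and angle between each of pot_middle, pot_small's own z axis and vertical below 0.06 rad and horizontal distance between pot_small and pot_middle below 0.03 m and z of pot_small in the frame of pot_middle between 0.003 and 0.014 m and angle between pot_large's own z axis and vertical below 0.05 rad and height (world z) of pot_large between -0.01 and 0.01 m and x of divider in the frame of divider_bin between -0.03 and 0.03 m and y of divider in the frame of divider_bin between -0.04 and 0.04 m and z of divider in the frame of divider_bin between 0 and 0.025 m and angle between divider's own z axis and vertical below 0.75 rad and linear speed of each of pot_large, pot_middle, pot_small, divider below 0.02 m/s); the robot touches nothing.
It fails at once if a bystander is shifted by more than 30 mm (distance of any of glue_bottle, clamp_foot, dowel_carton, wrench, spray_can, panel_offcut from where it was at the start of the episode above 0.03 m).
It fails at once if a pot is dropped into another (falls in faster than 0.8 m/s) ((horizontal distance between pot_middle and pot_large below 0.05 m and z of pot_middle in the frame of pot_large below 0.08 m and linear speed of pot_middle above 0.8 m/s) or (horizontal distance between pot_small and pot_middle below 0.04 m and z of pot_small in the frame of pot_middle below 0.08 m and linear speed of pot_small above 0.8 m/s)).
It also fails if it takes over 72 s, if anything falls off the work surface, if the arm or the gripper's body presses on something with over 40 N, if the wrist force passes 120 N, or if a joint passes its speed limit or range.

## Robot

A 6-joint arm with a two-finger parallel gripper is mounted at the origin on the work surface. World frame = base frame: x ahead of the robot, y to its left, z up, the work surface at z = 0. Lengths are in m, angles in rad, forces in N, time in s.
With the tool pointing down it reaches from about 0.35 to 0.925 m from the base axis. Payload 6.4 kg.
Tool frame: the origin (TCP) lies on the front face of the gripper's body, between the roots of the fingers; the fingertips stand 97 mm ahead of it and the grasp point (between the pads) lies 78 mm ahead of it; z points along the fingers, y is the line along which they close (so a half turn about z gives the same grasp; the last joint's range is limited). The gripper opens to 94 mm and grips with 3 to 60 N. Pads are 16 mm wide; open, the fingers measure 119 mm over their backs; the gripper's body (75 mm by 177 mm) begins 78 mm behind the grasp point.
Start: joints at [1.103, 0.245, 1.558, -0, 1.339, -0.174], TCP at [0.188, 0.622, 0.303] pointing down, gripper open.
Joint ranges: [-3.13, 3.13], [-1.02, 2.26], [0.13, 2.54], [-0.95, 4.09], [0.21, 2.88], [-2.74, 2.74]. Speed limits (rad/s): [2.57, 2.57, 3.14, 3.14, 3.14, 3.14].

## Interface

Orientations are given as [roll, pitch, yaw] about the fixed x, y, z axes, in that order (R = Rz(yaw) Ry(pitch) Rx(roll)).
In Python, from workcell import readout, get_image, job, spot_in, masks_of gives the robot as it stands.
- The arm moves only by the tool servo_tool, never from a script. Its argument "commands" is one flat list of numbers, 6 for each row, row after row: the shift along the tool's x, y, z normalised to -1 to 1, where 1 is 30 mm, then the turn, a rotation vector about the tool's x, y, z normalised to -1 to 1, where 1 is pi rad. In form: [x, y, z, rx, ry, rz, x, y, z, rx, ry, rz, ...]. A call has 1 to 8 rows; each row shifts and turns the commanded pose from where the row before left it, along the tool's axes as they then stand; what a row does not reach is not made up. A row lasts 1/12 s, in which the tool goes at most 41.7 mm and 7.16 degrees, less where a joint would pass 70% of its speed; a pose out of reach is approached as far as the arm can. A call with a number of a shift or a turn outside -1 to 1 is refused whole. A call with a gripper value outside its range is refused whole. "jaw" is the opening, from 0 (shut) to 1 (fully open), set as the call begins (left out, the last holds). The fingers move at their own pace and stop on an object; "newtons" is the grip in N (left out, the last holds). Time passes only in rows, so rows that do not move let the fingers close. It gives the time, the measured TCP pose, the force, the opening and the grip force at its end, in the units of the state.
- readout.get_state(): the state, without advancing time (a new reading comes with each control period).
- get_image(name): name is "side" or "top" or "wrist"; returns a dict with "img" (384x512x3 uint8, red, green, blue), "depth" (384x512 float32, m along the optical axis (not along the pixel's ray), 0 where there is no reading), "fovy" (degrees; the focal length in pixels is half the picture's height over the tangent of half this angle, whatever the lens; pixels are square), "cx", "cy" (the principal point, pixels), "dist" ([k1, k2, p1, p2, k3] as OpenCV has them; the pictures are not rectified), "rvec" (rotation vector, rad) and "tvec" (3), from world to camera coordinates, as OpenCV has them; the wrist camera has in their place "mount" (4x4, takes a point from camera to tool coordinates, whose origin is the TCP and whose axes are the flange's). Camera axes: x right, y down, z forward; pixel columns grow to the right and rows downward; lengths in m; the calibration is good to about 2 mm. A picture is of the moment at which its call begins: read the wrist's pose just before it.
- job.finish_job(): hands the job in; it is judged then, once.
Trained networks look in a picture, given as the dict that the camera call returned (one of the last four; its "shot" number tells which), for a name from the list of things; names that differ only in an ending like _2 or _b are one class to them, and where a whole thing is asked for, a point or a joint stands for the part that bears it (a point fixed in the world has none). Each returns a list of dicts, best first, with "conf" (0 to 1); they miss things now and then, are a little off and sometimes report something else, mostly with a low value. They report only what shows in the picture. A call takes as long as a camera call. They do not tell look-alikes from the thing itself.
- spot_in(picture, name): "pixel" ([column, row] in pixels, amid what is visible of it).
- masks_of(picture, name): "mask" (384x512 bool, what is visible of it) and "pixel" ([column, row] in pixels, amid what is visible of it).
The state is a dict: "clock": time; "q": joint angles; "qd": joint speeds; "joint_efforts": joint torques, N m; "tcp_pos": TCP position; "ee_rot": TCP orientation; "contact_force": force on the tool from outside, world axes, zero at the start; "ft_torque": the same for the moment, N m; "opening": opening from 0.0 (shut) to 1.0 (fully open); "gripper_force": force on a finger pad.
Only numpy, scipy, OpenCV 4.12 (cv2) and the standard library are available. Lean on these libraries where they do the work, as an engineer would, in place of code of your own. Each camera call takes 0.05 s, during which the arm holds its last target. There are 200 camera calls.

## Working session

There is one attempt and no reset: what is moved stays moved. The work goes in short steps, Python scripts to look and compute and a tool call to move; the robot and the scene stay as the last step left them, time stands still between calls to the robot, and variables do not carry over. Pictures are saved under pics/ and viewed, at most 10 in all, crops included, and the job is handed in when it is done.

Besides the shell and the picture viewer there is one more tool, called after "Request:" as name(argument=value, ...), one argument or row to a line, values as JSON. servo_tool: Moves the arm, as the interface text tells. Scaled input: -1 to 1 covers 30 mm each way for a shift and pi rad each way for a turn. Its arguments: {"type":"object","properties":{"commands":{"type":"array","items":{"type":"number","minimum":-1,"maximum":1}},"jaw":{"type":"number"},"newtons":{"type":"number"}},"required":["commands"]}

```bash
mkdir -p pics; cat > h.py <<'E'
import numpy as np, cv2
from scipy.spatial.transform import Rotation as Ro
from workcell import readout, get_image, job, spot_in, masks_of
def K(p):
    f=p["img"].shape[0]/2/np.tan(np.radians(p["fovy"])/2)
    return np.array([[f,0,p["cx"]],[0,f,p["cy"]],[0,0,1.]])
def T_tool():
    s=readout.get_state(); T=np.eye(4)
    T[:3,:3]=Ro.from_euler('xyz',s["ee_rot"]).as_matrix(); T[:3,3]=s["tcp_pos"]; return T
def cam2w(p,Tt=None):
    if "rvec" in p:
        T=np.eye(4);T[:3,:3]=cv2.Rodrigues(np.array(p["rvec"],float))[0];T[:3,3]=np.ravel(p["tvec"]);return np.linalg.inv(T)
    return Tt@np.array(p["mount"])
def cloud(p,mask=None,Tt=None):
    d=p["depth"]; m=d>0
    if mask is not None: m=m&mask
    v,u=np.nonzero(m)
    if len(u)==0: return np.zeros((0,3))
    n=cv2.undistortPoints(np.stack([u,v],1).astype(np.float64)[:,None],K(p),np.array(p["dist"],float))[:,0]
    z=d[v,u]; c=np.c_[n*z[:,None],z]
    T=cam2w(p,Tt); return c@T[:3,:3].T+T[:3,3]
NAMES="pot_large divider pot_middle pot_small rack divider_bin glue_bottle clamp_foot dowel_carton wrench spray_can panel_offcut".split()
E
python3 - <<'E'
from h import *
np.set_printoptions(precision=3,suppress=True)
ims=[]
for cn in ("top","side"):
    p=get_image(cn); ims.append(p["img"].copy()); np.savez(f"{cn}.npz",**{k:v for k,v in p.items()})
    for n in NAMES:
        for r in masks_of(p,n)[:4]:
            if r["conf"]<.3: continue
            c=cloud(p,r["mask"])
            print(cn,n,round(r["conf"],2),np.round(r["pixel"]),r["mask"].sum(), np.median(c,0) if len(c) else None, np.percentile(c,[2,98],axis=0).ravel() if len(c) else None)
cv2.imwrite("pics/a.png",cv2.cvtColor(cv2.resize(ims[0],(800,600)),cv2.COLOR_RGB2BGR))
cv2.imwrite("pics/b.png",cv2.cvtColor(cv2.resize(ims[1],(800,600)),cv2.COLOR_RGB2BGR))
E
```

```text
top pot_large 0.91 [203. 189.] 2668 [0.542 0.298 0.01 ] [0.451 0.21  0.002 0.626 0.387 0.078]
top divider 0.97 [164. 270.] 499 [0.299 0.404 0.079] [ 0.228  0.364 -0.002  0.371  0.456  0.118]
top divider 0.96 [198. 188.] 401 [0.545 0.298 0.096] [0.461 0.288 0.008 0.62  0.325 0.126]
top divider 0.73 [189. 122.] 616 [0.757 0.322 0.077] [0.755 0.245 0.006 0.764 0.407 0.118]
top divider 0.64 [ 97. 232.] 744 [0.409 0.616 0.072] [0.343 0.572 0.    0.476 0.661 0.118]
top pot_middle 0.75 [293. 110.] 523 [0.767 0.008 0.156] [ 0.752 -0.02   0.015  0.805  0.032  0.165]
top pot_middle 0.65 [407. 189.] 1692 [ 0.525 -0.347  0.09 ] [ 0.461 -0.4    0.044  0.586 -0.28   0.149]
top pot_small 0.84 [361. 199.] 595 [ 0.497 -0.2    0.104] [ 0.457 -0.234  0.052  0.538 -0.166  0.138]
top rack 0.58 [372. 178.] 3603 [ 0.574 -0.228  0.084] [ 0.449 -0.399  0.029  0.644 -0.111  0.123]
top rack 0.44 [338. 111.] 989 [ 0.785 -0.148  0.059] [ 0.746 -0.205  0.003  0.832 -0.094  0.066]
top divider_bin 0.84 [285. 174.] 1977 [0.587 0.016 0.01 ] [ 0.48  -0.021  0.     0.687  0.064  0.123]
top glue_bottle 0.67 [291. 226.] 
[... 1762 characters left out ...]
 0.75 [321. 187.] 434 [0.769 0.15  0.052] [ 0.742  0.128 -0.     0.807  0.307  0.125]
side clamp_foot 0.45 [253. 179.] 864 [0.533 0.22  0.046] [0.447 0.203 0.005 0.625 0.318 0.077]
side dowel_carton 0.63 [344. 254.] 989 [ 0.784 -0.184  0.059] [ 0.743 -0.214  0.003  0.829 -0.102  0.064]
side wrench 0.62 [196. 190.] 163 [0.311 0.224 0.006] [ 0.259  0.184 -0.002  0.417  0.261  0.011]
side spray_can 0.69 [331. 205.] 894 [ 0.773 -0.019  0.097] [ 0.749 -0.029  0.001  0.808  0.132  0.162]
side panel_offcut 0.85 [197. 271.] 1295 [ 0.352 -0.198  0.019] [ 0.289 -0.238  0.003  0.414 -0.14   0.023]
side panel_offcut 0.69 [278. 276.] 4153 [ 0.584 -0.294  0.085] [ 0.447 -0.42   0.001  0.645 -0.11   0.123]
```

View pics/a.png

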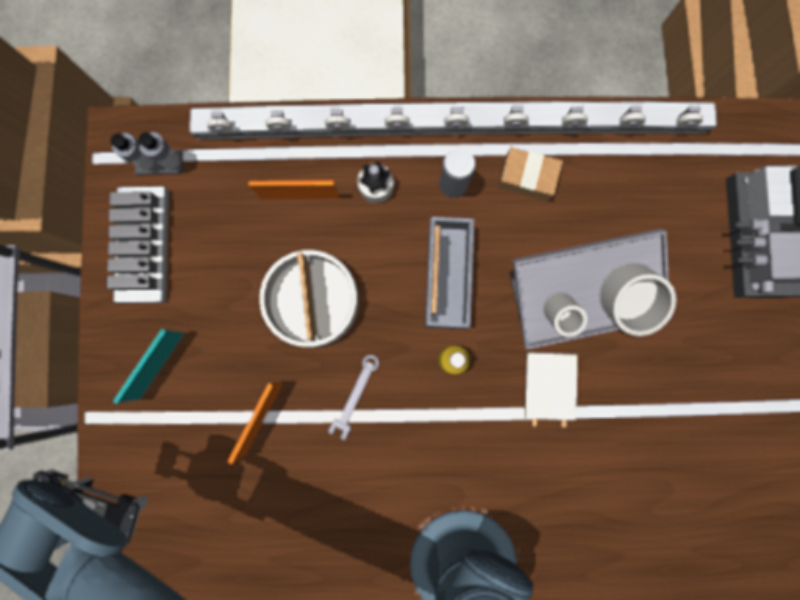

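View pics/b.png

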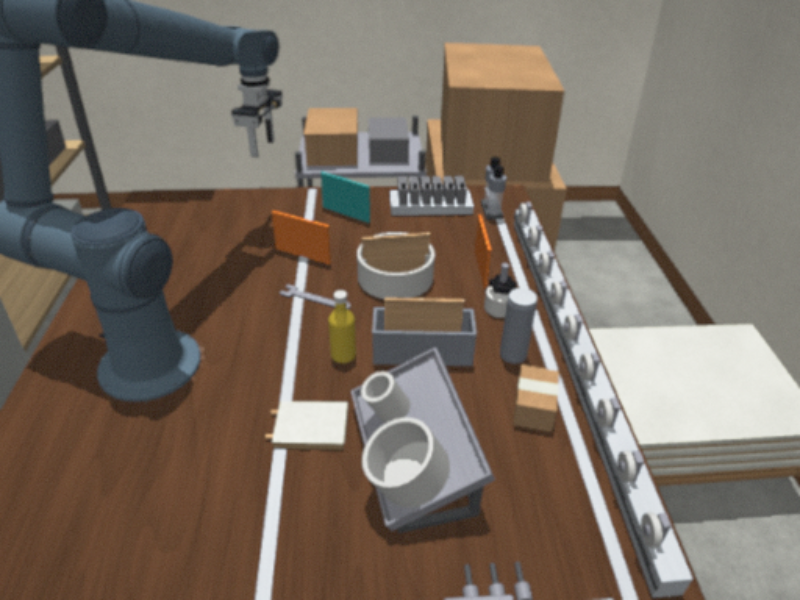

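Top view (800x600): wood boards at (305,297), standing in the pot, and at (436,272), the fixed spare in the bin. The look-alikes are orange at (290,184) and (253,423) and teal at (147,365). The wood board in the pot fits, since it is wood and stands in the slots. On the rack, the middle pot is at (638,300) and the small one at (568,316). Next I'll confirm with a crop and do the fits.

```bash
cat > fit.py <<'E'
from h import *
from scipy.optimize import least_squares
np.set_printoptions(precision=4,suppress=True)
def circ(xy,r):
    f=lambda c:np.hypot(xy[:,0]-c[0],xy[:,1]-c[1])-r
    s=least_squares(f,xy.mean(0),loss='soft_l1',f_scale=.002); return s.x,np.abs(f(s.x)).mean()
def near(p,n,xy,tol=.06):
    for r in masks_of(p,n):
        c=cloud(p,r["mask"])
        if len(c) and np.hypot(*(np.median(c,0)[:2]-xy))<tol: return c
    print("miss",n); return np.zeros((0,3))
if __name__=="__main__":
    for cn in ("top","side"):
        p=get_image(cn); print(cn)
        if cn=="top":
            im=p["img"][140:240,140:320]; cv2.imwrite("pics/c.png",cv2.cvtColor(cv2.resize(im,(800,444),interpolation=cv2.INTER_CUBIC),cv2.COLOR_RGB2BGR))
        c=near(p,"pot_large",[.54,.27],.1); q=c[(c[:,2]>.068)&(c[:,2]<.082)]; print("large",len(q),*circ(q[:,:2],.091))
        c=near(p,"divider",[.54,.298]); q=c[c[:,2]>.115]; 
        m=cv2.minAreaRect((q[:,:2]*1000).astype(np.float32)); print("div",len(q),m,q.mean(0))
        vx,vy,x,y=cv2.fitLine((q[:,:2]*1000).astype(np.float32),cv2.DIST_HUBER,0,.01,.01).ravel(); print(" yaw",np.degrees(np.arctan2(vy,vx)),x,y)
        c=near(p,"divider_bin",[.585,.016]); q=c[(c[:,2]>.08)&(c[:,2]<.094)]; print("bin rim",len(q),cv2.minAreaRect((q[:,:2]*1000).astype(np.float32)))
        q=c[c[:,2]>.11]; 
        if len(q)>5: print(" spare",len(q),cv2.minAreaRect((q[:,:2]*1000).astype(np.float32)),q.mean(0), cv2.fitLine((q[:,:2]*1000).astype(np.float32),cv2.DIST_HUBER,0,.01,.01).ravel())
        c=near(p,"rack",[.575,-.26],.1)
        # ransac plane
        rng=np.random.default_rng(0);best=0
        for _ in range(400):
            a=c[rng.choice(len(c),3)];n=np.cross(a[1]-a[0],a[2]-a[0]);n/=np.linalg.norm(n)+1e-12;n*=np.sign(n[2])
            if abs(np.degrees(np.arccos(n[2]))-26)>4: continue
            k=np.abs((c-a[0])@n)<.0025
            if k.sum()>best: best=k.sum();B=k
        q=c[B];o=q.mean(0);n=np.linalg.svd(q-o)[2][2];n*=np.sign(n[2]);print("rack n",n,np.degrees(np.arccos(n[2])),"yaw",np.degrees(np.arctan2(-n[1],-n[0])),best,o)
        mr=cv2.minAreaRect((c[c[:,2]>.025][:,:2]*1000).astype(np.float32));print(" rack rect",mr)
        psi=np.arctan2(-n[1],-n[0]); n=np.array([-np.sin(np.radians(26))*np.cos(psi),-np.sin(np.radians(26))*np.sin(psi),np.cos(np.radians(26))])
        ex=np.array([np.cos(psi)*np.cos(np.radians(26)),np.sin(psi)*np.cos(np.radians(26)),np.sin(np.radians(26))]);ey=np.cross(n,ex)
        for nm,xy,r in(("pot_middle",[.525,-.345],.058),("pot_small",[.495,-.205],.028)):
            c=near(p,nm,xy);h=(c-o)@n; q=c[(h>.071)&(h<.081)]-o
            cc,e=circ(np.c_[q@ex,q@ey],r); print(nm,len(q),"h98",np.percentile(h,98),"base",o+cc[0]*ex+cc[1]*ey,"rim",o+cc[0]*ex+cc[1]*ey+.075*n,e)
    print(readout.get_state())
E
python3 fit.py
```

```text
top
large 498 [0.5385 0.2991] 0.002092558957096617
div 159 ((537.5001831054688, 299.3457946777344), (159.3997802734375, 8.656227111816406), 6.071015357971191) [0.537  0.299  0.1227]
 yaw 6.1267905 536.1278 298.87753
bin rim 374 ((584.3351440429688, 19.83658790588379), (82.24146270751953, 211.3555908203125), 86.33744812011719)
 spare 161 ((587.6447143554688, 49.94132995605469), (8.309152603149414, 165.7418975830078), 86.3695297241211) [0.5863 0.05   0.1208] [  0.9979  -0.0644 586.3705  49.9506]
rack n [-0.4259 -0.0828  0.901 ] 25.710819786348512 yaw 11.000678864404819 2034 [ 0.5624 -0.2328  0.0775]
 rack rect ((547.725830078125, -261.94061279296875), (176.6938018798828, 303.77490234375), 11.157075881958008)
pot_middle 334 h98 0.07751630938102184 base [ 0.5429 -0.3377  0.0584] rim [ 0.5106 -0.344   0.1258] 0.0023253308385966856
pot_small 160 h98 0.07806491328141957 base [ 0.5152 -0.1948  0.0585] rim [ 0.4829 -0.2011  0.1259] 0.0022238888549542487
side
large 167 [0.5358 0.2967] 0.0025496426634128494
div 121 ((534.7957763671875, 297.36199951171875), (164.0320587158203, 15.738290786743164
[... 603 characters left out ...]
84264879918065 base [ 0.54   -0.3419  0.0586] rim [ 0.5077 -0.3481  0.126 ] 0.002113320041896264
pot_small 146 h98 0.07635357336678998 base [ 0.5115 -0.199   0.0579] rim [ 0.4792 -0.2051  0.1253] 0.0021915870358648615
{'clock': 2.0, 'q': array([ 1.1029,  0.2451,  1.5578,  0.    ,  1.3387, -0.1741]), 'qd': array([ 0.0013,  0.0001, -0.0007, -0.0013,  0.0001, -0.0004]), 'joint_efforts': array([  0.0023, -41.5783, -31.4895,   0.0688,   0.0284,   0.    ]), 'tcp_pos': array([0.1882, 0.6222, 0.3027]), 'ee_rot': array([ 3.1416, -0.    ,  2.8478]), 'contact_force': array([ 0.9133, -0.1434, -0.1064]), 'ft_torque': array([ 0.0069, -0.0485,  0.0186]), 'gripper_force': 0.0, 'opening': 0.9999798980443003}
```

View pics/c.png

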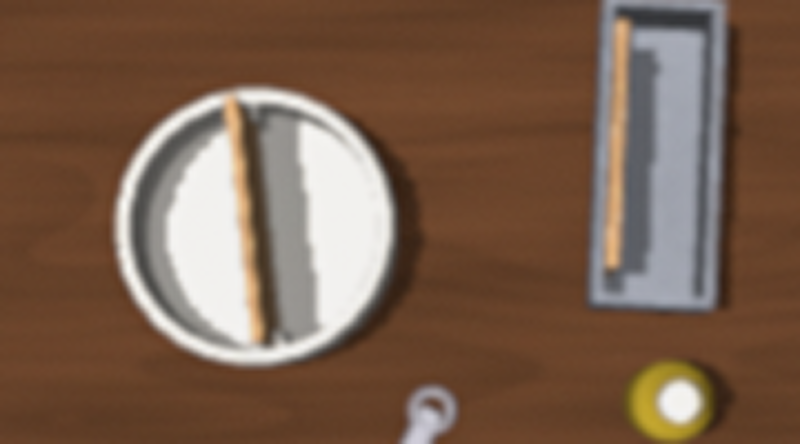

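The crop confirms it: the pale wood board at crop (248,220) stands in the white pot's slots, and the spare is fixed in the bin at (618,140). Next I'll write a planner for the move numbers.

```bash
cat > plan.py <<'E'
from h import *
def down(yaw): return (Ro.from_euler('z',yaw,degrees=True)*Ro.from_euler('x',np.pi)).as_matrix()
def rows(T,tp,tR,step=.028):
    """rows from pose T (4x4) straight to position tp, rotation tR; returns rows and the end pose"""
    T=T.copy(); tp=np.array(tp,float)
    ang=np.linalg.norm(Ro.from_matrix(T[:3,:3].T@tR).as_rotvec())
    n=int(np.ceil(max(np.linalg.norm(tp-T[:3,3])/step,ang/np.radians(6.9),1))); out=[]
    for k in range(n,0,-1):
        d=T[:3,:3].T@(tp-T[:3,3])/k/.03; w=Ro.from_matrix(T[:3,:3].T@tR).as_rotvec()/k/np.pi
        d=np.round(d,2); w=np.round(w,4); out.append([*d,*w])
        T[:3,3]+=T[:3,:3]@d*.03; T[:3,:3]=T[:3,:3]@Ro.from_rotvec(w*np.pi).as_matrix()
    return out,T
def show(wps,T=None):
    T=T_tool() if T is None else T; allr=[]
    for w in wps:
        r,T=rows(T,*w); allr+=r
    for i in range(0,len(allr),8):
        print([float(f"{v:g}")+0 for q in allr[i:i+8] for v in q])
    return T
E
python3 - <<'E'
from plan import *
show([([.5375,.298,.26],down(186.2))])
E
```

```text
[-0.79, -0.39, 0.08, 0.0, 0.0, -0.0071, -0.78, -0.4, 0.08, 0.0, 0.0, -0.0071, -0.78, -0.42, 0.08, 0.0, 0.0, -0.0071, -0.77, -0.44, 0.08, 0.0, 0.0, -0.0071, -0.76, -0.46, 0.08, 0.0, 0.0, -0.0071, -0.74, -0.47, 0.08, 0.0, 0.0, -0.0071, -0.73, -0.49, 0.08, 0.0, 0.0, -0.0071, -0.72, -0.51, 0.08, 0.0, 0.0, -0.0071]
[-0.71, -0.52, 0.08, 0.0, 0.0, -0.0071, -0.7, -0.54, 0.08, 0.0, 0.0, -0.0071, -0.69, -0.55, 0.08, 0.0, 0.0, -0.0071, -0.68, -0.57, 0.08, 0.0, 0.0, -0.0071, -0.66, -0.58, 0.08, 0.0, 0.0, -0.0071, -0.65, -0.6, 0.08, 0.0, 0.0, -0.0071, -0.64, -0.61, 0.08, 0.0, 0.0, -0.0071, -0.62, -0.63, 0.07, 0.0, 0.0, -0.0072]
[-0.61, -0.64, 0.08, 0.0, 0.0, -0.0071, -0.59, -0.65, 0.07, 0.0, 0.0, -0.0072]
```

Request:
servo_tool(
  commands=[-0.79,-0.39,0.08,0,0,-0.0071,-0.78,-0.4,0.08,0,0,-0.0071,-0.78,-0.42,0.08,0,0,-0.0071,-0.77,-0.44,0.08,0,0,-0.0071,-0.76,-0.46,0.08,0,0,-0.0071,-0.74,-0.47,0.08,0,0,-0.0071,-0.73,-0.49,0.08,0,0,-0.0071,-0.72,-0.51,0.08,0,0,-0.0071],
  jaw=0.5,
  newtons=30,
)

```text
clock: 2.67
tcp_pos: [0.3441, 0.4771, 0.2835]
ee_rot: [3.141, 0.0, 3.027]
contact_force: [0.8, 0.1, 0.3]
opening: 0.504
gripper_force: 0.0
```

Request:
servo_tool(
  commands=[-0.71,-0.52,0.08,0,0,-0.0071,-0.7,-0.54,0.08,0,0,-0.0071,-0.69,-0.55,0.08,0,0,-0.0071,-0.68,-0.57,0.08,0,0,-0.0071,-0.66,-0.58,0.08,0,0,-0.0071,-0.65,-0.6,0.08,0,0,-0.0071,-0.64,-0.61,0.08,0,0,-0.0071,-0.62,-0.63,0.07,0,0,-0.0072],
)

```text
clock: 3.33
tcp_pos: [0.4997, 0.333, 0.2645]
ee_rot: [3.141, 0.0, -3.077]
contact_force: [0.1, -0.4, 0.1]
opening: 0.501
gripper_force: 0.0
```

Request:
servo_tool(
  commands=[-0.61,-0.64,0.08,0,0,-0.0071,-0.59,-0.65,0.07,0,0,-0.0072,0,0,0,0,0,0,0,0,0,0,0,0],
)

```text
clock: 3.67
tcp_pos: [0.5382, 0.2973, 0.2599]
ee_rot: [3.141, -0.0, -3.036]
contact_force: [-0.3, -0.3, -0.1]
opening: 0.502
gripper_force: 0.0
```

```bash
python3 - <<'E'
from fit import *
s=readout.get_state(); print(s["clock"],s["tcp_pos"],s["ee_rot"],s["q"])
T=T_tool(); p=get_image("wrist"); print(p["mount"],p["fovy"])
for r in masks_of(p,"divider")[:3]:
    c=cloud(p,r["mask"],T); print(r["conf"],r["pixel"],len(c),np.median(c,0)); q=c[c[:,2]>.116]
    if len(q)>20: print(q.mean(0),cv2.minAreaRect((q[:,:2]*1000).astype(np.float32)),cv2.fitLine((q[:,:2]*1000).astype(np.float32),cv2.DIST_HUBER,0,.01,.01).ravel())
cv2.imwrite("pics/d.png",cv2.cvtColor(p["img"],cv2.COLOR_RGB2BGR))
E
```

```text
3.6667 [0.5382 0.2973 0.2599] [ 3.1414 -0.0004 -3.0358] [ 0.3205  0.2049  1.686   0.0003  1.2511 -1.3563]
[[-0.0003 -0.9605 -0.2784  0.082 ]
 [ 1.     -0.0005  0.0009  0.0005]
 [-0.001  -0.2784  0.9605 -0.0812]
 [ 0.      0.      0.      1.    ]] 64.97202667927841
0.92 [262.1, 194.7] 2097 [0.5248 0.3001 0.1221]
[0.5284 0.3004 0.1221] ((536.5653686523438, 301.5085144042969), (164.6974639892578, 7.699060440063477), 6.031650066375732) [  0.9942   0.108  527.9358 300.4818]
0.86 [505.1, 144.9] 309 [0.4674 0.5744 0.0109]
0.7 [261.5, 352.5] 4451 [0.7533 0.3231 0.0469]
```

View pics/d.png

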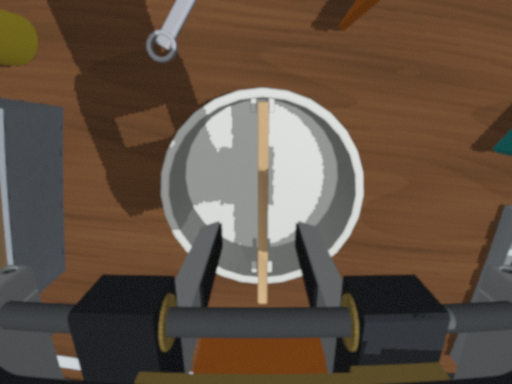

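Wrist view: the divider is at (262,190), with the fingers on either side of it at (222,240) and (297,240), about 2 mm off centre. I'll descend, grip and lift.

Request:
servo_tool(
  commands=[0.05,0.08,0.7,0,0,0,0,0,0.7,0,0,0,0,0,0.7,0,0,0,0,0,0.5,0,0,0,0,0,0,0,0,0],
)

```text
clock: 4.18
tcp_pos: [0.5329, 0.3007, 0.1784]
ee_rot: [-3.14, -0.007, -3.032]
contact_force: [-0.7, 0.7, -0.2]
opening: 0.497
gripper_force: 0.0
```

Request:
servo_tool(
  commands=[0,0,0,0,0,0,0,0,0,0,0,0,0,0,0,0,0,0,0,0,0,0,0,0,0,0,0,0,0,0],
  jaw=0,
  newtons=30,
)

```text
clock: 4.6
tcp_pos: [0.5362, 0.3006, 0.1832]
ee_rot: [3.141, 0.002, -3.033]
contact_force: [0.4, -0.2, -0.7]
opening: 0.182
gripper_force: 0.0
```

Request:
servo_tool(
  commands=[0,0,-0.3,0,0,0,0,0,-0.6,0,0,0,0,0,-0.8,0,0,0,0,0,-0.8,0,0,0,0,0,-0.8,0,0,0,0,0,-0.8,0,0,0,0,0,-0.8,0,0,0,0,0,0,0,0,0],
)

```text
clock: 5.27
tcp_pos: [0.5376, 0.3009, 0.3359]
ee_rot: [3.139, 0.01, -3.033]
contact_force: [1.5, -0.4, 0.5]
opening: 0.082
gripper_force: 30.0
```

```bash
python3 - <<'E'
from fit import *
s=readout.get_state(); print(s["clock"],s["tcp_pos"],s["ee_rot"],s["opening"],s["contact_force"])
for cn in("side","top"):
    p=get_image(cn)
    for r in masks_of(p,"divider"):
        c=cloud(p,r["mask"]); m=np.median(c,0)
        if m[2]>.13: print(cn,m,np.percentile(c,[1,99],axis=0)); 
        if m[2]>.13 and cn=="side": print(cv2.fitLine((c[:,:2]*1000).astype(np.float32),cv2.DIST_HUBER,0,.01,.01).ravel())
    c=near(p,"pot_large",[.54,.27],.1); q=c[(c[:,2]>.068)&(c[:,2]<.082)]; print("large",len(q),*circ(q[:,:2],.091))
E
```

```text
5.2667 [0.5376 0.3009 0.3359] [ 3.1392  0.0104 -3.0333] 0.08211039325664203 [ 1.5134 -0.4212  0.4576]
side [0.5389 0.2977 0.2088] [[0.4587 0.2855 0.1495]
 [0.6214 0.3113 0.2652]]
[  0.9942   0.1076 539.4663 297.4325]
large 303 [0.5352 0.2962] 0.002639498709260402
large 204 [0.539  0.2994] 0.002065895891032323
```

```bash
python3 - <<'E'
from plan import *
T=T_tool(); R=down(176.4)
T=show([([.583,.010,.336],R)],T); print(); show([([.583,.010,.196],R,.025)],T)
E
```

```text
[-0.05, -0.89, -0.03, 0.0, -0.0001, 0.0049, -0.06, -0.89, -0.03, 0.0, -0.0001, 0.005, -0.08, -0.89, -0.03, 0.0, -0.0001, 0.0049, -0.09, -0.89, -0.03, 0.0, -0.0001, 0.005, -0.1, -0.88, -0.03, -0.0001, -0.0001, 0.0049, -0.12, -0.88, -0.03, 0.0, -0.0001, 0.005, -0.13, -0.88, -0.03, -0.0001, -0.0001, 0.0049, -0.15, -0.88, -0.02, 0.0, -0.0001, 0.005]
[-0.16, -0.88, -0.03, -0.0001, -0.0001, 0.0049, -0.17, -0.87, -0.02, 0.0, -0.0001, 0.005, -0.19, -0.87, -0.03, -0.0001, -0.0002, 0.0049]

[0.0, 0.0, 0.78, 0.0, 0.0, 0.0, 0.0, 0.0, 0.78, 0.0, 0.0, 0.0, 0.0, 0.0, 0.78, 0.0, 0.0, 0.0, 0.0, 0.0, 0.78, 0.0, 0.0, 0.0, 0.0, 0.0, 0.78, 0.0, 0.0, 0.0, 0.0, 0.0, 0.77, 0.0, 0.0, 0.0]
```

Request:
servo_tool(
  commands=[-0.05,-0.89,0,0,0,0.005,-0.06,-0.89,0,0,0,0.005,-0.08,-0.89,0,0,0,0.005,-0.09,-0.89,0,0,0,0.005,-0.1,-0.88,0,0,0,0.005,-0.12,-0.88,0,0,0,0.005,-0.13,-0.88,0,0,0,0.005,-0.15,-0.88,0,0,0,0.005],
)

```text
clock: 6.23
tcp_pos: [0.5701, 0.0881, 0.3274]
ee_rot: [3.142, -0.003, 3.123]
contact_force: [0.4, 0.0, -1.2]
opening: 0.083
gripper_force: 30.0
```

Request:
servo_tool(
  commands=[-0.16,-0.88,0,0,0,0.005,-0.17,-0.87,0,0,0,0.005,-0.19,-0.87,0,0,0,0.005,0,0,0,0,0,0,0,0,0,0,0,0],
)

```text
clock: 6.65
tcp_pos: [0.5832, 0.0093, 0.3276]
ee_rot: [3.141, -0.003, 3.075]
contact_force: [0.0, 0.5, -1.4]
opening: 0.082
gripper_force: 30.0
```

```bash
python3 - <<'E'
from fit import *
s=readout.get_state(); print(s["clock"],s["tcp_pos"],s["ee_rot"],s["opening"],s["contact_force"],s["q"])
for cn in("side","top"):
    p=get_image(cn)
    for r in masks_of(p,"divider"):
        c=cloud(p,r["mask"]); m=np.median(c,0)
        if m[2]>.13: print(cn,m,np.percentile(c,[1,99],axis=0))
E
```

```text
6.65 [0.5832 0.0093 0.3276] [ 3.141  -0.0026  3.0749] 0.08202938195591913 [ 0.0433  0.5172 -1.4307] [-0.1785  0.0711  1.707   0.0003  1.3662 -1.6826]
side [0.5872 0.0046 0.2003] [[ 0.5064 -0.0029  0.1425]
 [ 0.6644  0.0129  0.2564]]
```

Request:
servo_tool(
  commands=[0,0,0.8,0,0,0,0,0,0.8,0,0,0,0,0,0.8,0,0,0,0,0,0.8,0,0,0,0,0,0.8,0,0,0,0,0,0.4,0,0,0,0,0,0,0,0,0,0,0,0,0,0,0],
)

```text
clock: 7.52
tcp_pos: [0.5836, 0.0108, 0.1973]
ee_rot: [3.142, -0.0, 3.078]
contact_force: [0.3, -0.3, -0.5]
opening: 0.084
gripper_force: 30.0
```

Request:
servo_tool(
  commands=[0,0,0.04,0,0,0,0,0,0.04,0,0,0,0,0,0,0,0,0],
)

```text
clock: 7.77
tcp_pos: [0.5839, 0.0103, 0.1955]
ee_rot: [-3.141, 0.001, 3.077]
contact_force: [-0.3, -0.4, -1.0]
opening: 0.082
gripper_force: 30.0
```

Request:
servo_tool(
  commands=[0,0,0.05,0,0,0,0,0,0.05,0,0,0,0,0,0,0,0,0],
)

```text
clock: 8.02
tcp_pos: [0.5843, 0.0101, 0.1928]
ee_rot: [-3.141, 0.002, 3.077]
contact_force: [2.2, -0.1, 3.2]
opening: 0.084
gripper_force: 30.0
```

Request:
servo_tool(
  commands=[0,0,0.04,0,0,0,0,0,0.04,0,0,0,0,0,0,0,0,0],
)

```text
clock: 8.27
tcp_pos: [0.5846, 0.0101, 0.1926]
ee_rot: [-3.141, 0.002, 3.077]
contact_force: [-5.0, 2.0, 16.2]
opening: 0.086
gripper_force: 30.0
```

Request:
servo_tool(
  commands=[0,0,0,0,0,0,0,0,0,0,0,0,0,0,0,0,0,0],
  jaw=0.3,
)

```text
clock: 8.52
tcp_pos: [0.5833, 0.0102, 0.1888]
ee_rot: [3.142, -0.001, 3.077]
contact_force: [0.7, 0.2, 0.1]
opening: 0.26
gripper_force: 0.0
```

Request:
servo_tool(
  commands=[0,0,-0.2,0,0,0,0,0,-0.5,0,0,0,0,0,-0.8,0,0,0,0,0,-0.9,0,0,0,0,0,-0.9,0,0,0,0,0,-0.5,0,0,0,0,0,0,0,0,0],
)

```text
clock: 9.1
tcp_pos: [0.5851, 0.01, 0.3079]
ee_rot: [-3.141, 0.008, 3.077]
contact_force: [-0.5, 0.0, 0.4]
opening: 0.301
gripper_force: 0.0
```

```bash
cat > rk.py <<'E'
from plan import *
psi=np.radians(10.9); t=np.radians(26)
n=np.array([-np.sin(t)*np.cos(psi),-np.sin(t)*np.sin(psi),np.cos(t)])
ey=np.array([-np.sin(psi),np.cos(psi),0])
ex=np.cross(ey,n)
def tilt(ydir=-1): # tool y = ydir*ey, tool z=-n
    y=ydir*ey; return np.stack([np.cross(y,-n),y,-n],1)
E
python3 - <<'E'
from rk import *; from fit import *
s=readout.get_state(); print(s["clock"],s["tcp_pos"],s["ee_rot"],s["opening"])
p=get_image("side")
for r in masks_of(p,"divider"):
    c=cloud(p,r["mask"]); m=np.median(c,0)
    if np.hypot(m[0]-.58,m[1]-.02)<.08: print(m,np.percentile(c,[2,98],axis=0))
cv2.imwrite("pics/e.png",cv2.cvtColor(cv2.resize(p["img"][150:290,190:340],(640,597)),cv2.COLOR_RGB2BGR))
R=tilt(); print(R)
g=np.array([.509,-.346,.126])-.058*ey
h=g+n*.15; print(g,h)
T=show([(h+[0,0,.02],down(10.9))]); print(); show([(h,R)],T)
E
```

```text
9.1 [0.5851 0.01   0.3079] [-3.1407  0.0076  3.0772] 0.3010513440502504
[0.588  0.0058 0.1001] [[ 0.5067 -0.002   0.0725]
 [ 0.6645  0.0133  0.1228]]
[[ 0.8826  0.1891  0.4305]
 [ 0.17   -0.982   0.0829]
 [ 0.4384 -0.     -0.8988]]
[ 0.52  -0.403  0.126] [ 0.4554 -0.4154  0.2608]
[0.14, -0.6, 0.03, 0.0, 0.0, 0.0383, 0.07, -0.61, 0.03, 0.0, 0.0, 0.0383, -0.01, -0.62, 0.03, 0.0, 0.0, 0.0383, -0.08, -0.61, 0.03, 0.0, 0.0, 0.0383, -0.16, -0.6, 0.03, 0.0, 0.0, 0.0383, -0.23, -0.57, 0.03, 0.0, 0.0, 0.0383, -0.29, -0.54, 0.03, 0.0, 0.0, 0.0383, -0.36, -0.5, 0.03, 0.0, 0.0, 0.0383]
[-0.41, -0.46, 0.03, 0.0, 0.0, 0.0383, -0.47, -0.41, 0.03, 0.0, 0.0, 0.0383, -0.51, -0.35, 0.03, 0.0, 0.0, 0.0383, -0.55, -0.28, 0.03, 0.0, 0.0, 0.0383, -0.58, -0.21, 0.03, 0.0, 0.0, 0.0383, -0.6, -0.14, 0.03, 0.0, 0.0, 0.0383, -0.61, -0.07, 0.03, 0.0, 0.0, 0.0383, -0.62, 0.0, 0.03, 0.0, 0.0, 0.0383]
[-0.61, 0.08, 0.03, 0.0, 0.0, 0.0383, -0.6, 0.15, 0.03, 0.0, 0.0, 0.0383, -0.58, 0.22, 0.03, 0.0, 0.0, 0.0383, -0.55, 0.29, 0.03, 0.0, 0.0, 0.0382, -0.51, 0.35, 0.04, 0.0, 0.0, 0.0383, -0.46, 0.41, 0.03, 0.0, 0.0, 0.0382, -0.41, 0.46, 0.04, 0.0, 0.0, 0.0383, -0.35, 0.51, 0.03, 0.0, 0.0, 0.0382]

[0.0, 0.0, 0.17, 0.0, 0.0361, 0.0, -0.02, 0.0, 0.17, 0.0, 0.0361, 0.0, -0.03, 0.0, 0.16, 0.0, 0.0361, 0.0, -0.06, 0.0, 0.15, 0.0, 0.0361, 0.0]
```

View pics/e.png

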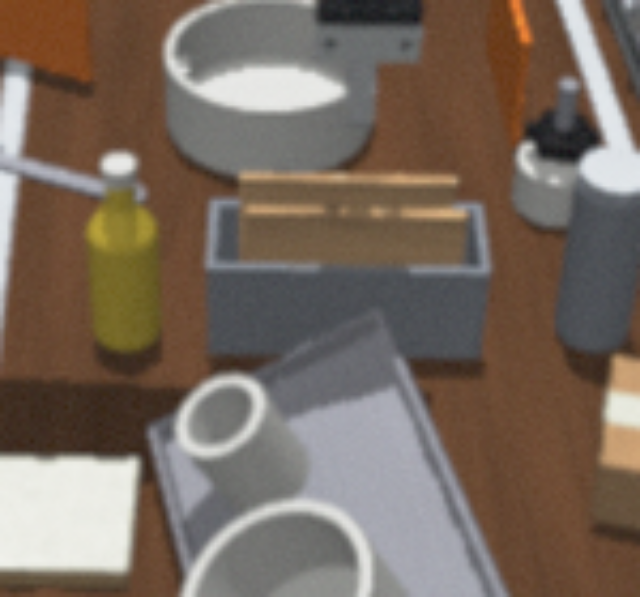

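The divider now stands upright in the bin beside the spare (crop (350,235)). Next is the middle pot.

Request:
servo_tool(
  commands=[0.14,-0.6,0.03,0,0,0.038,0.07,-0.61,0.03,0,0,0.038,-0.01,-0.62,0.03,0,0,0.038,-0.08,-0.61,0.03,0,0,0.038,-0.16,-0.6,0.03,0,0,0.038,-0.23,-0.57,0.03,0,0,0.038,-0.29,-0.54,0.03,0,0,0.038,-0.36,-0.5,0.03,0,0,0.038],
  jaw=0.55,
)

```text
clock: 9.87
tcp_pos: [0.5404, -0.132, 0.2933]
ee_rot: [-3.139, -0.004, 2.116]
contact_force: [0.6, -0.5, 0.0]
opening: 0.547
gripper_force: 0.0
```

Request:
servo_tool(
  commands=[-0.41,-0.46,0.03,0,0,0.038,-0.47,-0.41,0.03,0,0,0.038,-0.51,-0.35,0.03,0,0,0.038,-0.55,-0.28,0.03,0,0,0.038,-0.58,-0.21,0.03,0,0,0.038,-0.6,-0.14,0.03,0,0,0.038,-0.61,-0.07,0.03,0,0,0.038,-0.62,0,0.03,0,0,0.038],
)

```text
clock: 10.53
tcp_pos: [0.4993, -0.2743, 0.2861]
ee_rot: [-3.137, -0.001, 1.161]
contact_force: [0.2, -0.9, 0.2]
opening: 0.551
gripper_force: 0.0
```

Request:
servo_tool(
  commands=[-0.61,0.08,0.03,0,0,0.038,-0.6,0.15,0.03,0,0,0.038,-0.58,0.22,0.03,0,0,0.038,-0.55,0.29,0.03,0,0,0.038,-0.51,0.35,0.04,0,0,0.038,-0.46,0.41,0.03,0,0,0.038,-0.41,0.46,0.04,0,0,0.038,-0.35,0.51,0.03,0,0,0.038],
)

```text
clock: 11.2
tcp_pos: [0.459, -0.4168, 0.2781]
ee_rot: [-3.137, 0.002, 0.206]
contact_force: [-0.5, -0.8, -0.1]
opening: 0.55
gripper_force: 0.0
```

Request:
servo_tool(
  commands=[0,0,0.17,0,0.036,0,-0.02,0,0.17,0,0.036,0,-0.03,0,0.16,0,0.036,0,-0.06,0,0.15,0,0.036,0,0,0,0,0,0,0,0,0,0,0,0,0],
)

```text
clock: 11.7
tcp_pos: [0.4587, -0.4162, 0.2584]
ee_rot: [-3.136, -0.448, 0.208]
contact_force: [0.7, -1.0, -0.5]
opening: 0.551
gripper_force: 0.0
```

```bash
cat > wr.py <<'E'
from rk import *; from fit import *
def fitpot(nm,r,o,T,p):
    for m in masks_of(p,nm)[:3]:
        c=cloud(p,m["mask"],T); h=(c-o)@n; q=c[(h>.070)&(h<.082)]-o
        if len(q)<40: continue
        cc,e=circ(np.c_[q@ex,q@ey],r); print(nm,m["conf"],np.round(m["pixel"]),len(q),"h98",np.percentile(h,98),"rim",o+cc[0]*ex+cc[1]*ey+.075*n,e)
        return o+cc[0]*ex+cc[1]*ey+.075*n
E
python3 - <<'E'
from wr import *
s=readout.get_state(); print(s["clock"],s["tcp_pos"],s["ee_rot"],s["q"])
T=T_tool(); p=get_image("wrist"); o=np.array([.5415,-.340,.0585])
c=fitpot("pot_middle",.058,o,T,p)
fitpot("pot_small",.028,o,T,p)
cv2.imwrite("pics/f.png",cv2.cvtColor(p["img"],cv2.COLOR_RGB2BGR))
g=np.array([.509,-.346,.126])-.058*ey
print("grip pt in tool",T[:3,:3].T@(g-T[:3,3]))
if c is not None: print("wrist",T[:3,:3].T@(c-.058*ey-T[:3,3]))
E
```

```text
11.7 [ 0.4587 -0.4162  0.2584] [-3.1363 -0.4482  0.2082] [-1.0455  0.1414  1.7965  0.4797  1.1098  0.1195]
pot_middle 0.79 [188. 194.] 4055 h98 0.07512879782072329 rim [ 0.5078 -0.3455  0.1253] 0.00211830439963231
pot_small 0.95 [ 43. 194.] 1491 h98 0.0751640634789424 rim [ 0.4804 -0.2033  0.1253] 0.0019968795701837665
grip pt in tool [-0.0009  0.0005  0.1465]
wrist [-0.0022 -0.0002  0.1467]
```

View pics/f.png

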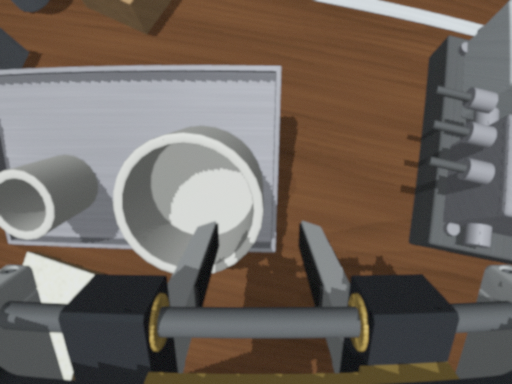

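Wrist view: the middle pot's right wall at (258,205) lies between the fingers at (208,250) and (305,250). The wrist fit agrees within 2 mm, so I'll insert and grip.

Request:
servo_tool(
  commands=[-0.05,0,0.7,0,0,0,0,0,0.7,0,0,0,0,0,0.7,0,0,0,0,0,0.6,0,0,0,0,0,0,0,0,0,0,0,0,0,0,0],
)

```text
clock: 12.35
tcp_pos: [0.4938, -0.409, 0.1872]
ee_rot: [-3.14, -0.451, 0.213]
contact_force: [0.5, 1.0, -0.3]
opening: 0.548
gripper_force: 0.0
```

Request:
servo_tool(
  commands=[0,0,0,0,0,0,0,0,0,0,0,0,0,0,0,0,0,0,0,0,0,0,0,0,0,0,0,0,0,0,0,0,0,0,0,0,0,0,0,0,0,0,0,0,0,0,0,0],
  jaw=0,
  newtons=45,
)

```text
clock: 13.02
tcp_pos: [0.4931, -0.4094, 0.1877]
ee_rot: [-3.141, -0.452, 0.212]
contact_force: [-2.0, 2.9, 2.7]
opening: 0.083
gripper_force: 45.0
```

```bash
python3 - <<'E'
from rk import *
T=T_tool(); R=T[:3,:3]
a=T[:3,3]+n*.06
T=show([(a,R)],T);print()
T=show([([.49,-.36,.33],down(10.9))],T);print()
T=show([([.544,.2413,.33],down(6.2))],T);print(T)
E
```

```text
[0.0, -0.01, -0.67, 0.0, 0.0, 0.0, 0.0, -0.01, -0.66, 0.0, 0.0, 0.0, 0.0, 0.0, -0.67, 0.0, 0.0, 0.0]

[0.57, -0.4, -0.54, -0.0005, -0.036, 0.0017, 0.51, -0.41, -0.6, -0.0004, -0.036, 0.0017, 0.43, -0.41, -0.66, -0.0005, -0.0359, 0.0018, 0.36, -0.41, -0.7, -0.0004, -0.036, 0.0017]

[0.25, -0.88, 0.0, 0.0, 0.0, 0.0012, 0.25, -0.88, 0.0, 0.0, 0.0, 0.0012, 0.25, -0.88, 0.0, 0.0, 0.0, 0.0012, 0.24, -0.88, 0.0, 0.0, 0.0, 0.0012, 0.24, -0.88, 0.0, 0.0, 0.0, 0.0012, 0.24, -0.88, 0.0, 0.0, 0.0, 0.0012, 0.23, -0.88, 0.0, 0.0, 0.0, 0.0012, 0.23, -0.89, 0.0, 0.0, 0.0, 0.0012]
[0.23, -0.89, 0.0, 0.0, 0.0, 0.0012, 0.22, -0.89, 0.0, 0.0, 0.0, 0.0012, 0.22, -0.89, 0.0, 0.0, 0.0, 0.0012, 0.22, -0.89, 0.0, 0.0, 0.0, 0.0012, 0.21, -0.89, 0.0, 0.0, 0.0, 0.0012, 0.21, -0.89, 0.0, 0.0, 0.0, 0.0012, 0.21, -0.89, 0.0, 0.0, 0.0, 0.0012, 0.2, -0.89, 0.0, 0.0, 0.0, 0.0012]
[0.2, -0.89, 0.0, 0.0, 0.0, 0.0012, 0.19, -0.89, 0.0, 0.0, 0.0, 0.0012, 0.19, -0.9, 0.0, 0.0, 0.0, 0.0011, 0.19, -0.89, 0.0, 0.0, 0.0, 0.0012, 0.19, -0.9, 0.0, 0.0, 0.0, 0.0011, 0.18, -0.89, 0.0, 0.0, 0.0, 0.0012]
[[ 9.94164088e-01  1.07878463e-01 -5.86357576e-05  5.44063153e-01]
 [ 1.07878466e-01 -9.94164089e-01  4.12436023e-05  2.41156396e-01]
 [-5.38442680e-05 -4.73284438e-05 -9.99999997e-01  3.30097904e-01]
 [ 0.00000000e+00  0.00000000e+00  0.00000000e+00  1.00000000e+00]]
```

Request:
servo_tool(
  commands=[0,0,-0.3,0,0,0,0,0,-0.5,0,0,0,0,0,-0.6,0,0,0,0,0,-0.6,0,0,0,0.57,-0.4,-0.54,-0.0005,-0.036,0.0017,0.51,-0.41,-0.6,-0.0004,-0.036,0.0017,0.43,-0.41,-0.66,-0.0005,-0.036,0.0018,0.36,-0.41,-0.7,-0.0004,-0.036,0.0017],
)

```text
clock: 13.68
tcp_pos: [0.4898, -0.3603, 0.3321]
ee_rot: [3.138, 0.005, 0.187]
contact_force: [-0.1, -0.4, -2.2]
opening: 0.083
gripper_force: 45.0
```

Request:
servo_tool(
  commands=[0.15,-0.5,0,0,0,0.0012,0.25,-0.8,0,0,0,0.0012,0.25,-0.88,0,0,0,0.0012,0.24,-0.88,0,0,0,0.0012,0.24,-0.88,0,0,0,0.0012,0.24,-0.88,0,0,0,0.0012,0.23,-0.88,0,0,0,0.0012,0.23,-0.89,0,0,0,0.0012],
)

```text
clock: 14.35
tcp_pos: [0.5088, -0.1546, 0.3279]
ee_rot: [-3.14, -0.001, 0.159]
contact_force: [-0.1, 0.8, -1.7]
opening: 0.08
gripper_force: 45.0
```

Request:
servo_tool(
  commands=[0.23,-0.89,0,0,0,0.0012,0.22,-0.89,0,0,0,0.0012,0.22,-0.89,0,0,0,0.0012,0.22,-0.89,0,0,0,0.0012,0.21,-0.89,0,0,0,0.0012,0.21,-0.89,0,0,0,0.0012,0.21,-0.89,0,0,0,0.0012,0.2,-0.89,0,0,0,0.0012],
)

```text
clock: 15.02
tcp_pos: [0.5286, 0.0639, 0.3278]
ee_rot: [-3.139, 0.0, 0.129]
contact_force: [0.3, -0.7, -1.3]
opening: 0.083
gripper_force: 45.0
```

Request:
servo_tool(
  commands=[0.2,-0.89,0,0,0,0.0012,0.19,-0.89,0,0,0,0.0012,0.19,-0.9,0,0,0,0.0012,0.19,-0.8,0,0,0,0.0012,0.19,-0.7,0,0,0,0.0011,0.18,-0.6,0,0,0,0.0012,0,0,0,0,0,0,0,0,0,0,0,0],
)

```text
clock: 15.68
tcp_pos: [0.5454, 0.2091, 0.3278]
ee_rot: [-3.141, 0.002, 0.108]
contact_force: [0.5, -0.7, -1.6]
opening: 0.081
gripper_force: 45.0
```

```bash
cat > chk.py <<'E'
from fit import *
s=readout.get_state(); print(s["clock"],s["tcp_pos"],s["ee_rot"],s["opening"],s["contact_force"],s["ft_torque"])
def axis_fit(c,ro):
    # cylinder: axis point (x,y at z0), tilt dx,dy ; outer or inner wall whichever nearer; c minus rim/floor
    z0=c[:,2].mean()
    def f(v):
        d=np.array([v[2],v[3],1]);d/=np.linalg.norm(d); w=c-np.array([v[0],v[1],z0]); r=np.linalg.norm(w-np.outer(w@d,d),axis=1)
        a=r-ro;b=r-(ro-.008); return np.where(np.abs(a)<np.abs(b),a,b)
    s=least_squares(f,[*c[:,:2].mean(0),0,0],loss='soft_l1',f_scale=.002); return s.x,z0,np.abs(f(s.x)).mean()
def cam(cn,pots):
    p=get_image(cn); 
    for nm,ro in pots:
        for m in masks_of(p,nm)[:3]:
            c=cloud(p,m["mask"]); print(cn,nm,round(m["conf"],2),np.round(m["pixel"]),"z",np.percentile(c[:,2],[2,50,98]),"xy",np.median(c,0)[:2], axis_fit(c,ro))
    return p
E
python3 - <<'E'
from chk import *
for cn in("side","top"):
    p=cam(cn,[("pot_middle",.062)])
    c=near(p,"pot_large",[.54,.27],.1); q=c[(c[:,2]>.068)&(c[:,2]<.082)]; print("large",len(q),*circ(q[:,:2],.091))
    if cn=="side": cv2.imwrite("pics/g.png",cv2.cvtColor(cv2.resize(p["img"][60:240,160:400],(800,600)),cv2.COLOR_RGB2BGR))
E
```

```text
15.6833 [0.5454 0.2091 0.3278] [-3.1411  0.0019  0.1084] 0.08076903677520336 [ 0.4654 -0.744  -1.6444] [-0.1659  0.2183  0.0105]
side pot_middle 0.65 [250. 136.] z [0.1888 0.2276 0.2616] xy [0.5215 0.2197] (array([ 0.5346,  0.2648, -0.0005, -0.0121]), np.float64(0.22734835605044526), np.float64(0.0021490383001143663))
side pot_middle 0.58 [267. 217.] z [0.0037 0.0687 0.1217] xy [ 0.5705 -0.0165] (array([ -108.8606,     6.2939, -6427.5889,   367.8061]), np.float64(0.06683403754095134), np.float64(0.005655506030537736))
large 289 [0.5359 0.2964] 0.002608736695227807
top pot_middle 0.72 [208. 193.] z [0.1888 0.1966 0.3634] xy [0.513  0.2543] (array([ 0.5547,  0.2721, -0.1383, -0.2727]), np.float64(0.22414652865184437), np.float64(0.005216617266654379))
miss pot_largefit.py:6: RuntimeWarning: Mean of empty slice.
  s=least_squares(f,xy.mean(0),loss='soft_l1',f_scale=.002); return s.x,np.abs(f(s.x)).mean()
  ret = um.true_divide(
Traceback (most recent call last):
  File "fit.py", line 6, in circ
    s=least_squares(f,xy.mean(0),loss='soft_l1',f_scale=.002); return s.x,np.abs(f(s.x)).mean()
ValueError: Initial guess is outside of provided bounds
```

View pics/g.png

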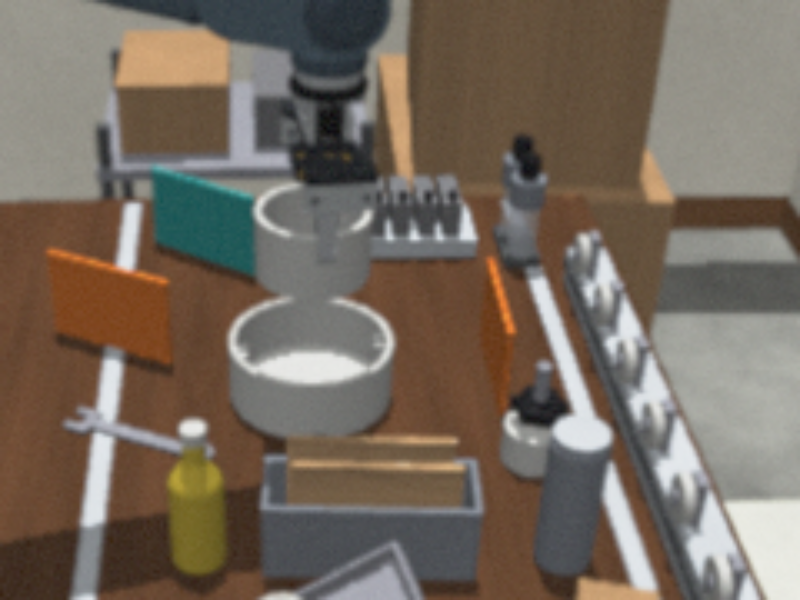

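Side view: the middle pot hangs upright at (312,240), about 32 mm short in y of the largest pot at (310,365). I'll correct and lower it.

Request:
servo_tool(
  commands=[0.06,-0.4,0,0,0,0,0.06,-0.4,0,0,0,0,0.04,-0.24,0,0,0,0,0,0,0.5,0,0,0,0,0,0.8,0,0,0,0,0,0.8,0,0,0,0,0,0.5,0,0,0,0,0,0,0,0,0],
)

```text
clock: 16.65
tcp_pos: [0.5458, 0.241, 0.2472]
ee_rot: [3.14, 0.008, 0.108]
contact_force: [-0.9, 0.1, -2.3]
opening: 0.083
gripper_force: 45.0
```

Request:
servo_tool(
  commands=[0,0,0.4,0,0,0,0,0,0.5,0,0,0,0,0,0.5,0,0,0,0,0,0.5,0,0,0,0,0,0.5,0,0,0,0,0,0.4,0,0,0,0,0,0.2,0,0,0,0,0,0,0,0,0],
)

```text
clock: 17.32
tcp_pos: [0.5474, 0.2405, 0.1605]
ee_rot: [3.141, 0.002, 0.107]
contact_force: [0.0, -0.7, -1.1]
opening: 0.084
gripper_force: 45.0
```

Request:
servo_tool(
  commands=[0,0,0.15,0,0,0,0,0,0.15,0,0,0,0,0,0.05,0,0,0,0,0,0,0,0,0,0,0,0,0,0,0],
)

```text
clock: 17.73
tcp_pos: [0.548, 0.2405, 0.1514]
ee_rot: [3.141, -0.001, 0.107]
contact_force: [-0.2, -0.2, -2.3]
opening: 0.081
gripper_force: 45.0
```

Request:
servo_tool(
  commands=[0,0,0.03,0,0,0,0,0,0.03,0,0,0,0,0,0,0,0,0],
)

```text
clock: 17.98
tcp_pos: [0.5483, 0.2405, 0.151]
ee_rot: [3.141, -0.001, 0.107]
contact_force: [-2.9, -1.8, 5.3]
opening: 0.08
gripper_force: 45.0
```

```bash
python3 - <<'E'
from chk import *
p=cam("side",[("pot_middle",.062),("pot_large",.095)])
E
```

```text
17.9833 [0.5483 0.2405 0.151 ] [ 3.1409 -0.0005  0.1072] 0.08034343216452769 [-2.9339 -1.7824  5.3466] [-0.3447  0.8683 -0.0127]
side pot_middle 0.63 [269. 215.] z [0.0071 0.0683 0.1213] xy [ 0.5705 -0.0167] (array([ -128.5796,     6.9798, -7536.7289,   405.4454]), np.float64(0.06696039510746636), np.float64(0.004808004292387421))
side pot_middle 0.53 [249. 166.] z [0.0175 0.0685 0.0852] xy [0.5153 0.2701] (array([ 0.5429,  0.2913, -0.0036,  0.0107]), np.float64(0.06362460059618906), np.float64(0.002161892322900055))
side pot_large 0.94 [247. 178.] z [0.0046 0.0485 0.0772] xy [0.5216 0.2263] (array([ 0.5356,  0.3001, -0.0161, -0.0057]), np.float64(0.04586164555411501), np.float64(0.0018672487831517613))
```

Request:
servo_tool(
  commands=[0,0,0,0,0,0,0,0,0,0,0,0,0,0,0,0,0,0,0,0,0,0,0,0],
  jaw=0.2,
)

```text
clock: 18.47
tcp_pos: [0.5478, 0.2404, 0.1492]
ee_rot: [3.141, -0.0, 0.107]
contact_force: [-0.4, -0.1, -0.3]
opening: 0.199
gripper_force: 0.0
```

Request:
servo_tool(
  commands=[0,0,-0.1,0,0,0,0,0,-0.2,0,0,0,0,0,-0.4,0,0,0,0,0,-0.6,0,0,0,0,0,-0.9,0,0,0,0,0,-0.9,0,0,0,0,0,-0.9,0,0,0,0,0,-0.7,0,0,0],
)

```text
clock: 19.13
tcp_pos: [0.5483, 0.2407, 0.2942]
ee_rot: [3.141, -0.004, 0.107]
contact_force: [-0.3, -0.6, 0.7]
opening: 0.201
gripper_force: 0.0
```

```bash
python3 - <<'E'
from chk import *
T=T_tool(); 
p=get_image("wrist"); cv2.imwrite("pics/h.png",cv2.cvtColor(p["img"],cv2.COLOR_RGB2BGR))
c=cloud(p,None,T); c=c[np.hypot(c[:,0]-.538,c[:,1]-.3)<.11]
q=c[(c[:,2]>.080)&(c[:,2]<.092)]; print("mid rim",len(q),*circ(q[:,:2],.058)); A=np.c_[q[:,:2]-q[:,:2].mean(0),np.ones(len(q))]; print("plane",np.linalg.lstsq(A,q[:,2],rcond=None)[0])
cc,_=circ(q[:,:2],.058); r=np.hypot(*(c[:,:2]-cc).T); f=c[(r<.045)&(c[:,2]<.05)]; print("floor z",np.median(f[:,2]) if len(f) else None)
q=c[(c[:,2]>.068)&(c[:,2]<.079)&(np.hypot(c[:,0]-.538,c[:,1]-.3)>.08)]; print("large rim",len(q),*circ(q[:,:2],.091),q[:,2].mean())
for n in("glue_bottle",): pass
E
```

```text
19.1333 [0.5483 0.2407 0.2942] [ 3.1415 -0.0039  0.1072] 0.20084967712503568 [-0.2639 -0.5948  0.7094] [-0.0517  0.1151 -0.0018]
mid rim 2452 [0.5388 0.2969] 0.0020128263735382066
plane [0.0016 0.002  0.0819]
floor z 0.015093709793663479
large rim 4144 [0.5372 0.3006] 0.002278357546660805 0.07347918699606891
```

View pics/h.png

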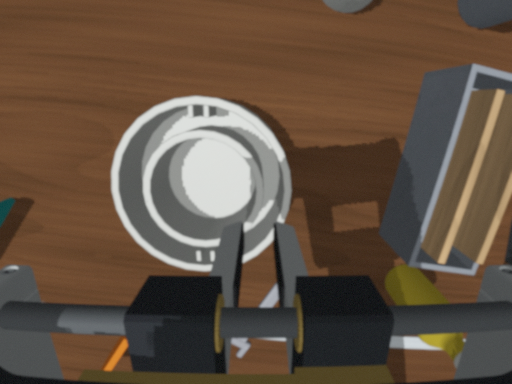

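The middle pot sits flat and nested: rim at (205,185) in the wrist picture, tilt about 0.002 rad, offset 4 mm. Next is the small pot.

```bash
python3 - <<'E'
from rk import *
T=T_tool(); T[:3,:3]=down(np.degrees(.1072)); rc=np.array([.4808,-.203,.1255]); h=rc+n*.15
T=show([(h+[0,0,.02],down(10.9))],T);print()
T=show([(h,tilt())],T)
E
```

```text
[-0.34, 0.81, 0.03, 0.0, 0.0, -0.0015, -0.34, 0.81, 0.03, 0.0, 0.0, -0.0015, -0.34, 0.81, 0.03, 0.0, 0.0, -0.0015, -0.35, 0.81, 0.04, 0.0, 0.0, -0.0015, -0.35, 0.81, 0.03, 0.0, 0.0, -0.0015, -0.36, 0.81, 0.04, 0.0, 0.0, -0.0015, -0.36, 0.8, 0.03, 0.0, 0.0, -0.0015, -0.36, 0.8, 0.04, 0.0, 0.0, -0.0014]
[-0.37, 0.8, 0.03, 0.0, 0.0, -0.0015, -0.37, 0.8, 0.04, 0.0, 0.0, -0.0014, -0.37, 0.8, 0.03, 0.0, 0.0, -0.0015, -0.38, 0.8, 0.04, 0.0, 0.0, -0.0014, -0.38, 0.79, 0.03, 0.0, 0.0, -0.0015, -0.39, 0.79, 0.04, 0.0, 0.0, -0.0014, -0.39, 0.79, 0.03, 0.0, 0.0, -0.0015, -0.39, 0.79, 0.04, 0.0, 0.0, -0.0014]
[-0.4, 0.79, 0.03, 0.0, 0.0, -0.0015, -0.39, 0.79, 0.04, 0.0, 0.0, -0.0014]

[0.0, 0.0, 0.17, 0.0, 0.0361, 0.0, -0.02, 0.0, 0.16, 0.0, 0.0361, 0.0, -0.04, 0.0, 0.16, 0.0, 0.0361, 0.0, -0.06, 0.0, 0.16, 0.0, 0.0361, 0.0]
```

Request:
servo_tool(
  commands=[-0.34,0.81,0.03,0,0,-0.0015,-0.34,0.81,0.03,0,0,-0.0015,-0.34,0.81,0.03,0,0,-0.0015,-0.35,0.81,0.03,0,0,-0.0015,-0.35,0.81,0.03,0,0,-0.0015,-0.36,0.81,0.03,0,0,-0.0015,-0.36,0.8,0.03,0,0,-0.0015,-0.36,0.8,0.03,0,0,-0.0015],
  jaw=0.9,
)

```text
clock: 19.85
tcp_pos: [0.4878, 0.0368, 0.2838]
ee_rot: [3.141, -0.001, 0.145]
contact_force: [0.1, 0.2, -0.3]
opening: 0.729
gripper_force: 0.0
```

Request:
servo_tool(
  commands=[-0.37,0.8,0.04,0,0,-0.0015,-0.37,0.8,0.04,0,0,-0.0015,-0.37,0.8,0.03,0,0,-0.0015,-0.38,0.8,0.04,0,0,-0.0014,-0.38,0.79,0.03,0,0,-0.0015,-0.39,0.79,0.04,0,0,-0.0014,-0.39,0.79,0.03,0,0,-0.0015,-0.39,0.79,0.04,0,0,-0.0014],
)

```text
clock: 20.52
tcp_pos: [0.4284, -0.1663, 0.2753]
ee_rot: [3.14, -0.001, 0.182]
contact_force: [1.1, 0.2, -0.3]
opening: 0.903
gripper_force: 0.0
```

Request:
servo_tool(
  commands=[-0.4,0.79,0.03,0,0,-0.0015,-0.39,0.79,0.04,0,0,-0.0014,0,0,0.17,0,0.036,0,-0.02,0,0.16,0,0.036,0,-0.04,0,0.16,0,0.036,0,-0.06,0,0.16,0,0.036,0,0,0,0,0,0,0,0,0,0,0,0,0],
)

```text
clock: 21.18
tcp_pos: [0.4133, -0.2163, 0.2525]
ee_rot: [3.141, -0.45, 0.189]
contact_force: [1.1, 0.3, 0.9]
opening: 0.898
gripper_force: 0.0
```

```bash
python3 - <<'E'
from wr import *
s=readout.get_state(); print(s["clock"],s["tcp_pos"],s["ee_rot"],s["q"],s["opening"])
T=T_tool(); p=get_image("wrist"); o=np.array([.5415,-.340,.0585])
c=fitpot("pot_small",.028,o,T,p)
g=np.array([.4808,-.203,.1255])
print("grip pt in tool",T[:3,:3].T@(g-T[:3,3]))
if c is not None: print("wrist",T[:3,:3].T@(c-T[:3,3]))
print(Ro.from_matrix(T[:3,:3].T@tilt()).as_rotvec()/np.pi)
E
```

```text
21.1833 [ 0.4133 -0.2163  0.2525] [ 3.1413 -0.4497  0.1894] [-0.8838 -0.2885  2.2124  0.4587  1.0399  0.2978] 0.8983535607591391
pot_small 0.88 [256. 194.] 2178 h98 0.07521894333600597 rim [ 0.4803 -0.2013  0.1254] 0.002023550468280207
grip pt in tool [ 0.0067 -0.0004  0.1442]
wrist [ 0.0066 -0.0022  0.1442]
[ 0.0002  0.0013 -0.0002]
```

Request:
servo_tool(
  commands=[0.22,-0.04,0,0,0.0013,0,0,0,0.6,0,0,0,0,0,0.7,0,0,0,0,0,0.7,0,0,0,0,0,0.5,0,0,0,0,0,0,0,0,0,0,0,0,0,0,0],
)

```text
clock: 21.87
tcp_pos: [0.4528, -0.2071, 0.1882]
ee_rot: [-3.141, -0.456, 0.192]
contact_force: [-0.2, 0.3, 0.3]
opening: 0.899
gripper_force: 0.0
```

Request:
servo_tool(
  commands=[0,0,0,0,0,0,0,0,0,0,0,0,0,0,0,0,0,0,0,0,0,0,0,0,0,0,0,0,0,0,0,0,0,0,0,0],
  jaw=0.5,
  newtons=25,
)

```text
clock: 22.37
tcp_pos: [0.4524, -0.2081, 0.1893]
ee_rot: [3.14, -0.458, 0.191]
contact_force: [-3.1, 0.5, 5.5]
opening: 0.686
gripper_force: 25.0
```

```bash
python3 - <<'E'
from rk import *
T=T_tool(); s=readout.get_state(); print(s["opening"],s["gripper_force"],s["tcp_pos"],s["ee_rot"])
rc=np.array([.4803,-.202,.1254]); print("rim in tool",T[:3,:3].T@(rc-T[:3,3]))
a=T[:3,3]+n*.06
T=show([(a,T[:3,:3])],T);print()
T=show([([.46,-.18,.345],down(9))],T);print()
T=show([([.5385,.240,.345],down(6.2))],T)
E
```

```text
0.686255779949796 25.004793349653482 [ 0.4523829  -0.2080842   0.18926754] [ 3.13955469 -0.45752689  0.19149011]
rim in tool [-0.00258543 -0.00080224  0.06991506]
[0.0, 0.0, -0.67, 0.0, 0.0, 0.0, 0.0, 0.0, -0.66, 0.0, 0.0, 0.0, 0.01, 0.0, -0.67, 0.0, 0.0, 0.0]

[0.53, -0.17, -0.49, -0.0004, -0.0291, 0.0021, 0.49, -0.18, -0.54, -0.0004, -0.0291, 0.0021, 0.43, -0.18, -0.58, -0.0004, -0.0291, 0.0021, 0.38, -0.18, -0.62, -0.0003, -0.0292, 0.0021, 0.31, -0.17, -0.66, -0.0004, -0.0291, 0.0022]

[0.3, -0.84, 0.0, 0.0, 0.0, 0.001, 0.3, -0.84, 0.0, 0.0, 0.0, 0.001, 0.29, -0.84, 0.0, 0.0, 0.0, 0.001, 0.29, -0.84, 0.0, 0.0, 0.0, 0.001, 0.29, -0.84, 0.0, 0.0, 0.0, 0.001, 0.28, -0.84, 0.0, 0.0, 0.0, 0.001, 0.28, -0.85, 0.0, 0.0, 0.0, 0.001, 0.28, -0.85, 0.0, 0.0, 0.0, 0.0009]
[0.28, -0.85, 0.0, 0.0, 0.0, 0.001, 0.28, -0.85, 0.0, 0.0, 0.0, 0.0009, 0.27, -0.85, 0.0, 0.0, 0.0, 0.001, 0.27, -0.85, 0.0, 0.0, 0.0, 0.0009, 0.27, -0.85, 0.0, 0.0, 0.0, 0.001, 0.26, -0.85, 0.0, 0.0, 0.0, 0.0009, 0.26, -0.84, 0.0, 0.0, 0.0, 0.001, 0.26, -0.85, 0.0, 0.0, 0.0, 0.0009]
```

Request:
servo_tool(
  commands=[0,0,-0.3,0,0,0,0,0,-0.7,0,0,0,0,0,-0.9,0,0,0,0.53,-0.17,-0.49,0,-0.0291,0.0021,0.49,-0.18,-0.54,0,-0.0291,0.0021,0.43,-0.18,-0.58,0,-0.0291,0.0021,0.38,-0.18,-0.62,0,-0.0292,0.0021,0.31,-0.17,-0.66,0,-0.0291,0.0022],
)

```text
clock: 23.03
tcp_pos: [0.4607, -0.1795, 0.3429]
ee_rot: [-3.137, 0.005, 0.157]
contact_force: [0.7, -0.5, -0.1]
opening: 0.688
gripper_force: 25.0
```

Request:
servo_tool(
  commands=[0.15,-0.42,0,0,0,0.001,0.3,-0.84,0,0,0,0.001,0.29,-0.84,0,0,0,0.001,0.29,-0.84,0,0,0,0.001,0.29,-0.84,0,0,0,0.001,0.28,-0.84,0,0,0,0.001,0.28,-0.85,0,0,0,0.001,0.28,-0.85,0,0,0,0.001],
)

```text
clock: 23.7
tcp_pos: [0.4969, 0.0183, 0.3425]
ee_rot: [-3.135, 0.001, 0.132]
contact_force: [0.2, 0.1, -0.3]
opening: 0.686
gripper_force: 25.0
```

Request:
servo_tool(
  commands=[0.28,-0.85,0,0,0,0.001,0.28,-0.85,0,0,0,0.001,0.27,-0.85,0,0,0,0.001,0.27,-0.85,0,0,0,0.001,0.27,-0.85,0,0,0,0.001,0.26,-0.85,0,0,0,0.001,0.13,-0.42,0,0,0,0,0,0,0,0,0,0],
)

```text
clock: 24.37
tcp_pos: [0.5289, 0.1897, 0.3433]
ee_rot: [-3.135, 0.002, 0.117]
contact_force: [0.9, 0.6, -0.8]
opening: 0.685
gripper_force: 25.0
```

```bash
python3 - <<'E'
from chk import *
p=cam("side",[("pot_small",.032)])
c=cloud(p); c=c[np.hypot(c[:,0]-.538,c[:,1]-.297)<.066]; q=c[(c[:,2]>.078)&(c[:,2]<.09)]; print("mid rim side",len(q),*circ(q[:,:2],.058))
E
```

```text
24.3667 [0.5289 0.1897 0.3433] [-3.1348  0.0017  0.1173] 0.6845739644813658 [ 0.9168  0.5695 -0.7845] [0.0006 0.1395 0.0638]
side pot_small 0.74 [251. 142.] z [0.2015 0.2404 0.2755] xy [0.5171 0.1654] (array([ 0.5203,  0.1824, -0.0258,  0.0006]), np.float64(0.2403221054726591), np.float64(0.0022248144192408927))
mid rim side 144 [0.5378 0.2928] 0.0024735265678327836
```

Request:
servo_tool(
  commands=[0.22,-0.88,0,-0.0022,0,0,0.22,-0.88,0,0,0,0,0.22,-0.88,0,0,0,0,0.22,-0.9,0,0,0,0,0,0,0.7,0,0,0,0,0,0.8,0,0,0,0,0,0.7,0,0,0,0,0,0,0,0,0],
)

```text
clock: 25.13
tcp_pos: [0.5413, 0.2943, 0.2722]
ee_rot: [3.139, 0.011, 0.113]
contact_force: [-2.2, -0.5, -1.8]
opening: 0.688
gripper_force: 25.0
```

```bash
python3 - <<'E'
from chk import *
p=cam("side",[("pot_small",.032)])
T=T_tool(); p=get_image("wrist")
c=cloud(p,None,T); c=c[np.hypot(c[:,0]-.538,c[:,1]-.299)<.11]
q=c[(c[:,2]>.078)&(c[:,2]<.09)&(np.hypot(c[:,0]-.538,c[:,1]-.297)<.07)]; print("mid rim",len(q),*circ(q[:,:2],.058))
for m in masks_of(p,"pot_small")[:2]:
    d=cloud(p,m["mask"],T); print(m["conf"],np.round(m["pixel"]),len(d),np.percentile(d[:,2],[2,50,98]) if len(d) else 0)
    z=np.percentile(d[:,2],98); q=d[d[:,2]>z-.006]; print("small rim wrist",len(q),*circ(q[:,:2],.028))
    q=q[np.hypot(*(q[:,:2]-circ(q[:,:2],.028)[0]).T)<.034]; A=np.c_[q[:,:2]-q[:,:2].mean(0),np.ones(len(q))]; print("plane",np.linalg.lstsq(A,q[:,2],rcond=None)[0])
cv2.imwrite("pics/i.png",cv2.cvtColor(p["img"],cv2.COLOR_RGB2BGR))
E
```

```text
25.1333 [0.5413 0.2943 0.2722] [3.139  0.0106 0.1129] 0.6880854520110009 [-2.1968 -0.4619 -1.7715] [-0.06    0.1705  0.0274]
side pot_small 0.57 [250. 143.] z [0.0002 0.1661 0.2041] xy [0.529  0.2707] (array([ 0.5374,  0.3042,  0.0109, -1.3587]), np.float64(0.15481348274447282), np.float64(0.00634032841799214))
mid rim 2192 [0.5383 0.2971] 0.002060967242929456
0.8 [256. 243.] 11023 [0.1385 0.1919 0.2071]
small rim wrist 4308 [0.541  0.2956] 0.0020355747292217083
plane [-0.0035  0.0026  0.2056]
```

View pics/i.png

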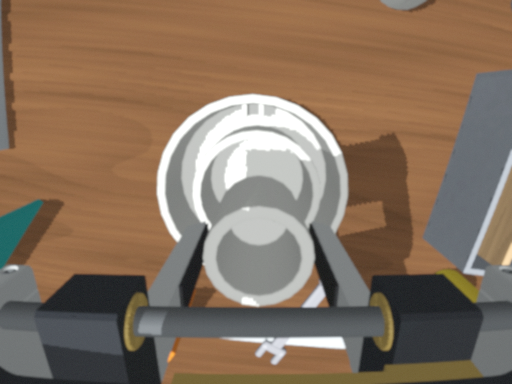

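Wrist view: the small pot's rim at (258,255) is level, 3 mm off the middle pot's centre. I'll correct and lower it.

Request:
servo_tool(
  commands=[-0.08,-0.06,0.3,0,0,0,0,0,0.6,0,0,0,0,0,0.6,0,0,0,0,0,0.6,0,0,0,0,0,0.5,0,0,0,0,0,0.4,0,0,0,0,0,0.3,0,0,0,0,0,0,0,0,0],
)

```text
clock: 26.0
tcp_pos: [0.5396, 0.2978, 0.1767]
ee_rot: [3.141, 0.004, 0.114]
contact_force: [-1.2, 0.5, -1.2]
opening: 0.687
gripper_force: 25.0
```

Request:
servo_tool(
  commands=[0,0,0.1,0,0,0,0,0,0.05,0,0,0,0,0,0,0,0,0],
)

```text
clock: 26.25
tcp_pos: [0.5408, 0.2982, 0.1746]
ee_rot: [-3.142, 0.0, 0.115]
contact_force: [-0.4, -0.9, -0.5]
opening: 0.687
gripper_force: 25.0
```

Request:
servo_tool(
  commands=[-0.03,0,0.2,0,0,0,0,0,0.15,0,0,0,0,0,0.05,0,0,0,0,0,0,0,0,0,0,0,0,0,0,0],
)

```text
clock: 26.67
tcp_pos: [0.5395, 0.2979, 0.1619]
ee_rot: [3.141, 0.001, 0.115]
contact_force: [-0.4, 0.5, -0.7]
opening: 0.689
gripper_force: 25.0
```

Request:
servo_tool(
  commands=[0,0,0.05,0,0,0,0,0,0.04,0,0,0,0,0,0,0,0,0],
)

```text
clock: 26.92
tcp_pos: [0.54, 0.2982, 0.1612]
ee_rot: [3.141, 0.001, 0.115]
contact_force: [-4.3, -1.3, 8.6]
opening: 0.687
gripper_force: 25.0
```

Request:
servo_tool(
  commands=[0,0,0,0,0,0,0,0,0,0,0,0,0,0,0,0,0,0,0,0,0,0,0,0],
  jaw=0.76,
)

```text
clock: 27.25
tcp_pos: [0.5394, 0.2979, 0.159]
ee_rot: [3.141, 0.002, 0.114]
contact_force: [-0.9, -0.1, -0.0]
opening: 0.761
gripper_force: 0.0
```

Request:
servo_tool(
  commands=[0,0,-0.1,0,0,0,0,0,-0.2,0,0,0,0,0,-0.4,0,0,0,0,0,-0.6,0,0,0,0,0,-0.9,0,0,0,0,0,-0.9,0,0,0,0,0,-0.9,0,0,0,0,0,-0.9,0,0,0],
)

```text
clock: 27.92
tcp_pos: [0.5397, 0.298, 0.3091]
ee_rot: [-3.141, -0.0, 0.115]
contact_force: [-0.2, 0.3, 0.8]
opening: 0.759
gripper_force: 0.0
```

Request:
servo_tool(
  commands=[-0.9,0,-0.4,0,0,0,-0.9,0,-0.2,0,0,0,-0.9,0,0,0,0,0,0,0,0,0,0,0,0,0,0,0,0,0,0,0,0,0,0,0],
)

```text
clock: 28.42
tcp_pos: [0.4598, 0.2888, 0.3253]
ee_rot: [-3.142, -0.0, 0.115]
contact_force: [0.6, -0.2, 0.1]
opening: 0.762
gripper_force: 0.0
```

```bash
python3 - <<'E'
from chk import *
T=T_tool(); p=get_image("wrist"); cv2.imwrite("pics/j.png",cv2.cvtColor(p["img"],cv2.COLOR_RGB2BGR))
c=cloud(p,None,T); c=c[np.hypot(c[:,0]-.538,c[:,1]-.299)<.11]; d=np.hypot(c[:,0]-.5385,c[:,1]-.297)
def pl(q): return np.linalg.lstsq(np.c_[q[:,:2]-q[:,:2].mean(0),np.ones(len(q))],q[:,2],rcond=None)[0]
for nm,k,r in(("small",(d<.042)&(c[:,2]>.084)&(c[:,2]<.102),.028),("mid",(d>.045)&(d<.07)&(c[:,2]>.078)&(c[:,2]<.09),.058),("large",(d>.08)&(c[:,2]>.068)&(c[:,2]<.079),.091)):
    q=c[k]; print(nm,len(q),*circ(q[:,:2],r),"plane",pl(q))
for cn in("side","top"):
    p=get_image(cn)
    for nm,xy in(("divider",[.585,.01]),("glue_bottle",[.41,.01]),("clamp_foot",[.77,.16]),("spray_can",[.77,0]),("panel_offcut",[.355,-.19]),("dowel_carton",[.785,-.15]),("wrench",[.335,.22])):
        q=near(p,nm,xy,.07); print(cn,nm,np.median(q,0) if len(q) else None)
E
```

```text
28.4167 [0.4598 0.2888 0.3253] [-3.1415 -0.0004  0.1145] 0.7618369808665313 [ 0.6222 -0.2081  0.0684] [0.0123 0.1817 0.0396]
small 1386 [0.5357 0.2983] 0.0020033719588981778 plane [-0.0021 -0.0001  0.0897]
mid 2816 [0.5383 0.2976] 0.002117327708332185 plane [0.0006 0.0017 0.0818]
large 4486 [0.5366 0.3012] 0.0023446940830514984 plane [0.0007 0.0009 0.0735]
side divider [0.5871 0.0056 0.0987]
side glue_bottle [ 0.4114 -0.0026  0.0839]
side clamp_foot [0.7684 0.1483 0.0563]
side spray_can [ 0.7717 -0.0193  0.1013]
miss panel_offcut
side panel_offcut None
side dowel_carton [ 0.783  -0.186   0.0593]
side wrench [0.3146 0.2231 0.0064]
miss divider
top divider None
top glue_bottle [0.4137 0.0212 0.1148]
top clamp_foot [0.7694 0.164  0.0759]
top spray_can [0.7659 0.0087 0.1559]
top panel_offcut [ 0.3542 -0.184   0.0178]
top dowel_carton [ 0.7861 -0.1483  0.0598]
top wrench [0.349  0.21   0.0069]
```

View pics/j.png

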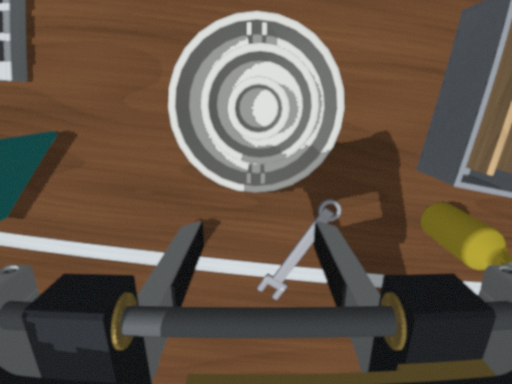

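The final wrist view shows all three pots nested around (258,102). Their rims are level, stepping about 8 mm from one to the next, and the bystanders have not moved. I'm handing in.

```bash
python3 -c "
from workcell import job
print(job.finish_job())"
```

```text
the job is handed in; nothing more can be done
None
```

The job is handed in at about 29 s on the robot's clock: the divider stands in the bin beside the spare, the three pots are nested flat and level, no bystander measurably moved, and the gripper is clear; the hand-in returned no verdict.

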